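Load the next sample tube and index the changer to the reader

ROBOT

A 6-joint arm with a two-finger parallel gripper is mounted at the origin on a cart in front of the work surface, level with it; the furniture and walls round the work are solid. World frame = base frame: x ahead of the robot, y to its left, z up, the work surface at z = 0. Lengths are in m, angles in rad, forces in N, time in s.
With the tool pointing down it reaches from about 0.425 to 0.95 m from the base axis. Payload 3.5 kg.
Tool frame: the origin (TCP) lies midway between the tips of the shut fingers; the grasp point (between the pads) lies 19 mm behind it; z points along the fingers, y is the line along which they close (so a half turn about z gives the same grasp; the last joint's range is limited). The gripper opens to 85 mm and grips with 20 to 120 N. Pads are 22 mm wide; open, the fingers measure 114 mm over their backs; the gripper's body (76 mm by 85 mm) begins 54 mm behind the grasp point. The pads swing forward as they close: fully open they stand 13 mm farther back than shut.
Start: joints at [-1.464, 0.286, 1.577, -0, 1.279, -0.15], TCP at [0.171, -0.653, 0.231] pointing down, gripper open.
Joint ranges: [-2.77, 2.77], [-0.9, 2.22], [0.21, 2.48], [-1.53, 4.67], [0.24, 2.81], [-2.84, 2.84]. Speed limits (rad/s): [2.79, 2.79, 3.14, 3.14, 3.14, 3.14].

INTERFACE

Orientations are given as a unit quaternion [x, y, z, w].
In Python, from plant import ctrl gives the robot as it stands. The module is installed in compiled form; this text tells all that it offers.
- The arm moves only by the shell command python3 -m inch 'ROWS' [FORCE]. ROWS is JSON, a list of rows, each a list of 5 numbers: the closure, from 0 (fully open) to 1 (shut), then the shift along the tool's x, y, z in m, then the turn about the tool's z in degrees. A call has 1 to 5 rows; each row is the pose to reach, as a shift and turn from the pose commanded when the call began, along the tool's axes at that moment; what a row does not reach only later rows make up. A row lasts 1/12 s, in which the tool goes at most 41.7 mm and 7.16 degrees, less where a joint would pass 70% of its speed; a pose out of reach is approached as far as the arm can. A call with a gripper value outside its range is refused whole. The fingers move at their own pace and stop on an object; FORCE is the grip in N (left out, the last holds). Time passes only in rows, so rows that repeat a pose let the fingers close. It gives the time, the measured TCP pose, the force, the opening and the grip force at its end, in the units of the state.
- ctrl.get_state(): the state, without advancing time (a new reading comes with each control period).
- ctrl.read_camera(name): name is "scene" or "top" or "wrist"; returns a dict with "pixels" (480x640x3 uint8, red, green, blue), "depth" (480x640 float32, m along the optical axis (not along the pixel's ray), 0 where there is no reading), "fx", "fy", "cx", "cy" (pixels), "xyz" and "rotation" of the camera in the world; the wrist camera has in their place "mount" (4x4, takes a point from camera to tool coordinates, whose origin is the TCP and whose axes are the flange's). Camera axes: x right, y down, z forward; pixel columns grow to the right and rows downward; lengths in m; the calibration is good to about 2 mm. A picture is of the moment at which its call begins: read the wrist's pose just before it.
- ctrl.sign_off(): hands the job in; it is judged then, once.
Trained networks look in a picture, given as the dict that the camera call returned (one of the last four; its "shot" number tells which), for a name from the list of things; names that differ only in an ending like _2 or _b are one class to them, and where a whole thing is asked for, a point or a joint stands for the part that bears it (a point fixed in the world has none). Each returns a list of dicts, best first, with "score" (0 to 1); they miss things now and then, are a little off and sometimes report something else, mostly with a low value. They report only what shows in the picture. A call takes as long as a camera call.
- ctrl.spot_in(query, picture): "at" ([column, row] in pixels, amid what is visible of it).
- ctrl.tip_of(query, picture): "at" ([column, row] in pixels: a listed point, or the origin of a listed thing).
The state is a dict: "time": time; "qpos": joint angles; "dq": joint speeds; "joint_efforts": joint torques, N m; "eef_pos": TCP position; "tcp_rot": TCP orientation; "contact_force": force on the tool from outside, world axes, zero at the start; "wrist_torque": the same for the moment, N m; "opening": opening from 0.0 (shut) to 1.0 (fully open); "finger_force": force on a finger pad.
Only numpy, scipy, OpenCV 4.12 (cv2) and the standard library are available. Lean on these libraries where they do the work, as an engineer would, in place of code of your own. Each camera call takes 0.05 s, during which the arm holds its last target. There are 200 camera calls.

TASK

Take the sample tube out of the white rack and stand it fully down in the empty pocket at the load pointer of the sample changer. Then turn the carousel one click clockwise (seen from above), so that the new tube stops in front of the reader window, and let go; the three tubes already in the carousel stay in their pockets.

Things in the scene. Friction and masses are not known exactly. Their poses are not given: they have to be found in the camera images.
- sample_mid (a point): the sample tube: capped 15 ml centrifuge tube, 122 mm tall, upright in the white rack. Body 16 mm in diameter with a 22 mm long conical tip below; white screw cap 20 mm in diameter, 12 mm high, at the top, by which it is taken. This point: on its axis half-way up, 61 mm below the cap's top and above the tip; z points to the cap. About 20 g
- rack: white lattice tube rack, 82 x 161 x 60 mm, fixed, empty but for the sample tube, whose tip stands 3 mm above the bench and whose cap is well above the rack; origin at the middle of the underside, y along its length. A tall instrument cabinet with an overhanging front stands about 0.1 m behind the changer, its end wall behind the rack to the left: move between rack and changer on the robot's side
- changer: base of the sample changer, fixed: round foot 184 mm across, reader tower (80 x 56 mm, 140 mm tall) with the window facing the carousel. The carousel, a disc 176 mm across with six pockets, turns on it. Origin: on the carousel's axis, underside of the foot; z up, y towards the tower, -x to the operator. The tower stands at y = 95 to 151 mm
- load_pocket (a point): fixed on the base: middle of the mouth of the pocket at the load position (empty at the start), marked by a small three-sided lug on the foot 26 mm outward of the pocket's axis. Pocket: upright sleeve, bore 19 mm (23 mm at the mouth), outside 24 mm, floor 56 mm below the mouth: a tube standing in it has its middle 5 mm and its cap's top 66 mm above this point. z up, axes as the base
- read_pocket (a point): fixed on the base: middle of the mouth of the pocket that stands before the reader window, one click (60 degrees) clockwise of load_pocket seen from above. All pockets are alike, at one height, 72 mm from the carousel's axis and 72 mm from the next pocket. z up, axes as the base
- knob_grip (a point): middle of the bar knob on the carousel's central post, on its axis: a bar 46 mm long, 12 mm thick and 20 mm high (10 mm above and below this point), fixed to the carousel. x points along the bar, z up; it turns with the carousel. 76 mm above the pocket mouths; its top is 20 mm above the caps of seated tubes
- carousel (a joint): carousel angle in rad, growing clockwise seen from above; 0 at the start. A spring plate on six rollers under the disc holds it at every 60 degrees (1.047 rad): it resists with about 0.2 N m on leaving a click, ever less up to half-way, and from there pulls it on into the next click. Turns either way
- old_tube_1_mid (a point): middle (61 mm above the tip) of an identical capped tube already in the carousel, at the reader when the task starts; it rides on with the carousel
- old_tube_2_mid (a point): middle of a second identical tube in the carousel, one pocket clockwise of the first
- old_tube_3_mid (a point): middle of a third identical tube in the carousel, two pockets clockwise of the first

How it is judged:
On the way:
1. the sample tube stands released and fully down in the pocket at the load pointer, before the carousel is turned (horizontal distance between sample_mid and load_pocket below 0.009 m and z of sample_mid in the frame of load_pocket below 0.01 m and angle between sample_mid's own z axis and vertical below 0.15 rad and contact force between the fingers and sample_tube below 0.1 N and value of joint carousel between -0.1 and 0.1 rad), for 0.2 s.
At the end, for the whole second after the job is handed in: The sample tube stands upright (0.15 rad) and fully down (5 mm) in its pocket, within 9 mm of the reader position; the carousel rests one click clockwise of its start (1.047 rad, within 0.08); the three other tubes stand upright (0.15 rad) and fully down (5 mm) in their pockets (horizontal distance between sample_mid and read_pocket below 0.009 m and z of each of sample_mid, old_tube_1_mid, old_tube_2_mid, old_tube_3_mid in the frame of read_pocket below 0.01 m and angle between each of sample_mid, old_tube_1_mid, old_tube_2_mid, old_tube_3_mid's own z axis and vertical below 0.15 rad and value of joint carousel between 0.967 and 1.127 rad and velocity of joint carousel between -0.1 and 0.1 rad/s); the robot touches nothing.
It fails at once if the carousel is turned on past the next click or back the other way (value of joint carousel above 1.5 rad or value of joint carousel below -0.45 rad).
It also fails if it takes over 51 s, if anything falls off the work surface, if the arm or the gripper's body presses on something with over 40 N, if the wrist force passes 120 N, or if a joint passes its speed limit or range.

## Working session

There is one attempt and no reset: what is moved stays moved. The work goes in short steps, Python scripts to look and compute and a shell command to move; the robot and the scene stay as the last step left them, time stands still between calls to the robot, and variables do not carry over. Pictures are saved under pics/ and viewed, at most 10 in all, crops included, and the job is handed in when it is done.

```bash
mkdir -p pics; cat > h.py <<'E'
import numpy as np, cv2
from plant import ctrl
from scipy.spatial.transform import Rotation as R
def cam(name):
    s=ctrl.get_state(); p=ctrl.read_camera(name)
    if name=="wrist":
        T=np.eye(4);T[:3,:3]=R.from_quat(s["tcp_rot"]).as_matrix();T[:3,3]=s["eef_pos"]
        p["T"]=T@np.array(p["mount"])
    else:
        T=np.eye(4);r=np.array(p["rotation"]);T[:3,:3]=r if r.shape==(3,3) else R.from_quat(r).as_matrix();T[:3,3]=p["xyz"];p["T"]=T
    return p
def ray(p,uv):
    d=p["T"][:3,:3]@np.array([(uv[0]-p["cx"])/p["fx"],(uv[1]-p["cy"])/p["fy"],1]);return p["T"][:3,3],d
def atz(p,uv,z):
    o,d=ray(p,uv);return o+d*(z-o[2])/d[2]
def dep(p,uv):
    u,v=map(int,np.round(uv));w=p["depth"][max(v-2,0):v+3,max(u-2,0):u+3];w=w[w>0]
    o,d=ray(p,uv);return o+d*np.median(w) if len(w) else None
def proj(p,X):
    c=np.linalg.inv(p["T"])@np.append(X,1);return [p["fx"]*c[0]/c[2]+p["cx"],p["fy"]*c[1]/c[2]+p["cy"]]
def save(p,f): cv2.imwrite("pics/"+f,p["pixels"][:,:,::-1])
E
cat > a.py <<'E'
from h import *
np.set_printoptions(precision=4,suppress=True)
s=ctrl.get_state();print(s)
for n in ("top","scene"):
    p=cam(n);save(p,n+".png");print(n,p["T"][:3,3],p["T"][:3,2])
    for q in ("sample_mid","rack","changer","load_pocket","read_pocket","knob_grip"):
        for f in (ctrl.spot_in,ctrl.tip_of):
            try:
                for r in f(q,p)[:4]: print(q,f.__name__,np.round(r["at"],1),round(r["score"],2),dep(p,r["at"]))
            except Exception as e: print(q,f.__name__,e)
E
python3 a.py
```

```text
{'time': 0.0, 'qpos': array([-1.464 ,  0.2872,  1.5782, -0.    ,  1.2786, -0.15  ]), 'dq': array([-0.0009,  0.0018,  0.0005, -0.0003,  0.0002, -0.0015]), 'joint_efforts': array([  0.0012, -40.5979, -29.2625,  -0.    ,   0.0059,  -0.    ]), 'eef_pos': array([ 0.1714, -0.6522,  0.2299]), 'tcp_rot': array([ 0.9918,  0.128 ,  0.    , -0.0012]), 'contact_force': array([-0.2094,  0.2054,  0.2099]), 'wrist_torque': array([0.0229, 0.0048, 0.0088]), 'finger_force': 0.0, 'opening': 1.0000489347590635}
top [ 0.3308 -0.1665  0.9581] [ 0.1941  0.0242 -0.9807]
sample_mid call [414.7 305.1] 0.63 [ 0.369  -0.2989  0.1246]
sample_mid call [413.9 294.9] 0.6 [ 0.3944 -0.3179  0.0036]
sample_mid call [413.9 303.9] 0.57 [ 0.371  -0.2977  0.1247]
rack call [413.8 297.5] 0.57 [ 0.3834 -0.3021  0.0999]
rack call [409.1 299.3] 0.67 [ 0.3831 -0.3004  0.0547]
changer call [287.6 217. ] 0.64 [ 0.5541 -0.0744  0.0282]
changer call [301.3 222.3] 0.7 [ 0.5318 -0.1047  0.0746]
load_pocket call [289.3 214.9] 0.62 [ 0.5578 -0.078   0.0302]
load_pocket call [270.8 238.6] 0.69 [ 0.5077 -0.0432  0.048 ]
read_pocket call
[... 470 characters left out ...]
ck call [383.1 366.6] 0.72 [ 0.3478 -0.3226  0.0554]
rack call [295.5 257.4] 0.7 [ 0.5651 -0.0614  0.0264]
rack call [316.6 208.9] 0.64 [ 0.611  -0.0833  0.112 ]
rack call [381.3 374.9] 0.94 [ 0.333  -0.3261  0.0553]
changer call [292.3 255.6] 0.84 [ 0.565  -0.0546  0.0285]
changer call [308.6 276.4] 0.84 [ 0.5206 -0.1141  0.0273]
load_pocket call [294.  252.7] 0.61 [ 0.5735 -0.0534  0.0297]
load_pocket call [268.1 247.9] 0.74 [ 0.5048 -0.0435  0.0754]
read_pocket call [293.  254.7] 0.92 [ 0.5693 -0.0536  0.0278]
read_pocket call [279.5 225.8] 0.76 [ 0.5614 -0.0326  0.0886]
knob_grip call [308.9 261.7] 0.83 [ 0.5328 -0.1086  0.0494]
knob_grip call [308.  201.4] 0.69 [ 0.5407 -0.1058  0.1636]
```

View pics/top.png

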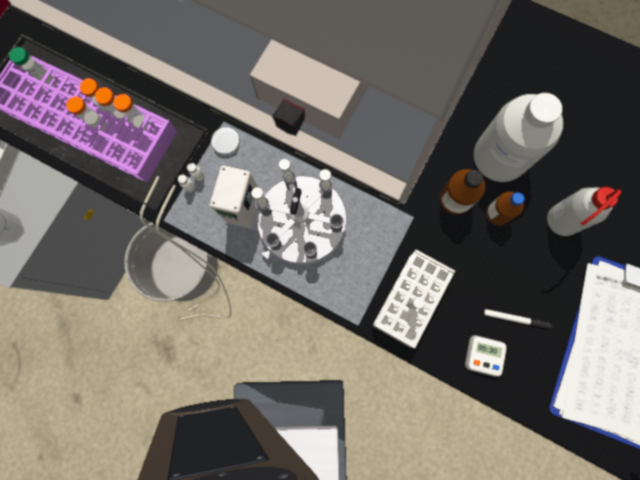

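View pics/scene.png

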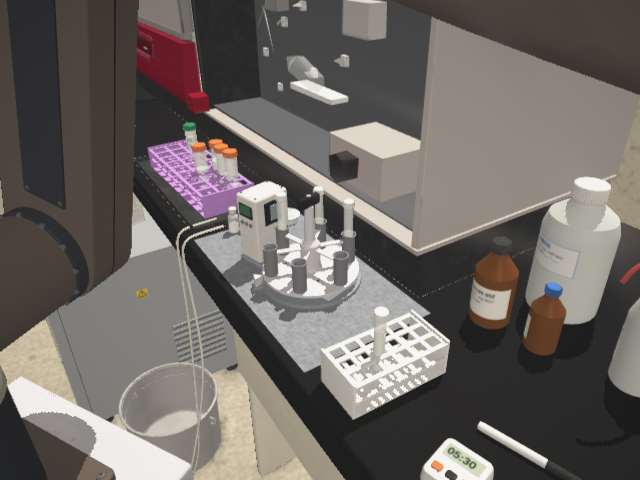

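The top view shows the tower at (232,190). The occupied pockets are at (260,200), (287,168) and (325,180), and the empty load pocket is at (272,240). The scene view shows the sample cap at (381,312) in the rack. The networks' points agree with both pictures, so I'll triangulate.

```bash
cat > b.py <<'E'
from h import *
np.set_printoptions(precision=4,suppress=True)
ps=[cam("top"),cam("scene")]
P={}
for q in ("sample_mid","changer","load_pocket","read_pocket","knob_grip","rack"):
    A=[];b=[]
    for p in ps:
        rs=ctrl.tip_of(q,p)
        if not rs: continue
        o,d=ray(p,rs[0]["at"]);d/=np.linalg.norm(d);M=np.eye(3)-np.outer(d,d);A.append(M);b.append(M@o)
    if len(A)<2: print(q,"missed");continue
    X=np.linalg.solve(sum(A),sum(b));P[q]=X
    print(q,X,"res",[np.linalg.norm(M@X-c) for M,c in zip(A,b)])
    for p in ps: print("   ",dep(p,proj(p,X)))
# sample cap: top surface points in depth
for p in ps:
    v,u=np.where((p["depth"]>0));Z=p["depth"][v,u]
    C=np.stack([(u-p["cx"])/p["fx"]*Z,(v-p["cy"])/p["fy"]*Z,Z])
    W=(p["T"][:3,:3]@C).T+p["T"][:3,3]
    m=(np.hypot(W[:,0]-.37,W[:,1]+.30)<.03)&(W[:,2]>.1)
    print("cap",m.sum(),W[m].min(0),W[m].max(0),np.median(W[m],0))
E
python3 b.py
```

```text
sample_mid [ 0.3692 -0.3053  0.0662] res [np.float64(0.0010501818580516396), np.float64(0.0010501818580516637)]
    [ 0.3671 -0.2978  0.1148]
    [ 0.3652 -0.3068  0.07  ]
changer [ 0.5469 -0.1018  0.0009] res [np.float64(0.0016127357616945073), np.float64(0.0016127357616945268)]
    [ 0.5306 -0.1067  0.0731]
    [ 0.515  -0.1201  0.0266]
load_pocket [ 0.4944 -0.055   0.0916] res [np.float64(0.001588763338762243), np.float64(0.001588763338762235)]
    [ 0.5063 -0.0469  0.0284]
    [ 0.5087 -0.045   0.0811]
read_pocket [ 0.5654 -0.0364  0.089 ] res [np.float64(0.002031499254296119), np.float64(0.0020314992542960104)]
    [ 0.5647 -0.0367  0.0914]
    [ 0.5633 -0.0377  0.0904]
knob_grip missed
rack missed
cap 117 [ 0.3638 -0.3137  0.103 ] [ 0.3829 -0.2952  0.1287] [ 0.3726 -0.304   0.1246]
cap 292 [ 0.3613 -0.3168  0.1001] [ 0.3803 -0.2971  0.1272] [ 0.366  -0.3083  0.1205]
```

```bash
cat > w.py <<'E'
from h import *
import sys
np.set_printoptions(precision=4,suppress=True)
p=cam("wrist");save(p,sys.argv[1]);s=ctrl.get_state()
print("t",s["time"],s["eef_pos"],"yaw",np.degrees(R.from_quat(s["tcp_rot"]).as_euler("ZYX")),"q",s["qpos"])
print(np.array(p["mount"]))
for a in sys.argv[2:]:
    q,z=a.split(":")
    for r in ctrl.tip_of(q,p)[:4]: print(q,np.round(r["at"]),round(r["score"],2),"at z",atz(p,r["at"],float(z)),"depth",dep(p,r["at"]))
v,u=np.where(p["depth"]>0);Z=p["depth"][v,u]
W=(p["T"][:3,:3]@np.stack([(u-p["cx"])/p["fx"]*Z,(v-p["cy"])/p["fy"]*Z,Z])).T+p["T"][:3,3]
np.save("W.npy",W)
def go(x,y,z): # tool-axis shift to world point
    print("shift to",(x,y,z),R.from_quat(s["tcp_rot"]).inv().apply(np.array([x,y,z])-s["eef_pos"]))
E
python3 -m inch '[[0,0.028,-0.0285,0,0],[0,0.056,-0.057,0,0],[0,0.084,-0.0855,0,0],[0,0.112,-0.114,0,0],[0,0.14,-0.1425,0,0]]' 40
python3 -m inch '[[0,0.028,-0.0285,0,6],[0,0.056,-0.057,0,12],[0,0.084,-0.0855,0,18],[0,0.112,-0.114,0,24],[0,0.14,-0.1425,0,29]]'
python3 -m inch '[[0,0,0,0,0],[0,0,0,0,0]]'
python3 w.py w1.png sample_mid:0.064
python3 -c "
import numpy as np
W=np.load('W.npy');m=(np.hypot(W[:,0]-.37,W[:,1]+.305)<.03)&(W[:,2]>.118)&(W[:,2]<.135);print(m.sum(),W[m].min(0),W[m].max(0),W[m].mean(0))"
```

```text
time: 2.42
eef_pos: [0.2712, -0.4778, 0.2313]
tcp_rot: [0.992, 0.128, 0.0, 0.0]
contact_force: [1.2, 0.5, 0.1]
opening: 1.003
finger_force: 0.0
time: 2.83
eef_pos: [0.3705, -0.3044, 0.2317]
tcp_rot: [0.992, -0.127, 0.0, 0.0]
contact_force: [0.7, -0.6, -0.3]
opening: 0.999
finger_force: 0.0
time: 3.0
eef_pos: [0.3708, -0.3045, 0.2317]
tcp_rot: [0.993, -0.122, 0.0, 0.0]
contact_force: [-0.4, -1.1, -0.1]
opening: 1.004
finger_force: 0.0
t 3.05 [ 0.3702 -0.3057  0.2317] yaw [-14.1241  -0.0289 179.9442] q [-0.9017 -0.1558  2.0416 -0.0005  1.2548  0.9157]
[[-0.0002 -0.9637 -0.267   0.0677]
 [ 1.     -0.0001 -0.0005  0.0005]
 [ 0.0005 -0.267   0.9637 -0.1416]
 [ 0.      0.      0.      1.    ]]
sample_mid [320. 214.] 0.97 at z [ 0.3752 -0.3076  0.064 ] depth [ 0.3811 -0.3089  0.0937]
536 [ 0.36360587 -0.31754249  0.11818417] [ 0.38312647 -0.29731227  0.12640851] [ 0.37401439 -0.30770707  0.123958  ]
```

```bash
python3 -m inch '[[0.3,0.004,0.0015,0.02,0],[0.4,0.004,0.0015,0.055,0],[0.4,0.004,0.0015,0.09,0],[0.4,0.004,0.0015,0.12,0],[0.4,0.004,0.0015,0.1335,0]]' 40
python3 -m inch '[[0.4,0,0,0,0],[0.6,0,0,0,0],[0.8,0,0,0,0],[1,0,0,0,0],[1,0,0,0,0]]' 40
python3 -m inch '[[1,0,0,0,0],[1,0,0,0,0],[1,0,0,0,0]]'
```

```text
time: 3.52
eef_pos: [0.3707, -0.3079, 0.0933]
tcp_rot: [0.992, -0.126, -0.003, -0.002]
contact_force: [-0.5, 0.6, -0.8]
opening: 0.603
finger_force: 0.0
time: 3.93
eef_pos: [0.3742, -0.3099, 0.0998]
tcp_rot: [0.992, -0.125, 0.001, 0.001]
contact_force: [-0.3, -0.4, 2.6]
opening: 0.214
finger_force: 39.0
time: 4.18
eef_pos: [0.3743, -0.3097, 0.0996]
tcp_rot: [0.992, -0.124, 0.001, 0.001]
contact_force: [0.0, -0.5, 5.3]
opening: 0.217
finger_force: 39.3
```

```bash
python3 -m inch '[[1,0,0,-0.02,0],[1,0,0,-0.05,0],[1,0,0,-0.085,0],[1,0,0,-0.12,0],[1,0,0,-0.15,0]]'
python3 -m inch '[[1,0.002,-0.035,0,0],[1,0.004,-0.075,0,0],[1,0.006,-0.115,0,0],[1,0.008,-0.155,0,0],[1,0.008,-0.195,0,0]]'
python3 -m inch '[[1,0,0,0,0],[1,0,0,0,0],[1,0,0,0,0]]'
python3 w.py w2.png load_pocket:0.09 read_pocket:0.09 knob_grip:0.166 changer:0 old_tube_1_mid:0.095 sample_mid:0.19
```

```text
time: 4.6
eef_pos: [0.3734, -0.3082, 0.2498]
tcp_rot: [0.992, -0.124, 0.0, 0.0]
contact_force: [0.4, -0.3, -0.0]
opening: 0.216
finger_force: 39.5
time: 5.02
eef_pos: [0.4292, -0.1196, 0.2476]
tcp_rot: [0.992, -0.125, -0.0, -0.0]
contact_force: [0.1, -0.2, -0.3]
opening: 0.217
finger_force: 39.5
time: 5.27
eef_pos: [0.4291, -0.1214, 0.2475]
tcp_rot: [0.992, -0.124, -0.0, 0.0]
contact_force: [1.0, 0.2, 0.0]
opening: 0.215
finger_force: 39.5
t 5.3167 [ 0.429  -0.1221  0.2476] yaw [-14.314    0.0313 179.9861] q [-0.5052 -0.2551  2.0951 -0.0004  1.3021  1.3156]
[[-0.0002 -0.9637 -0.267   0.0677]
 [ 1.     -0.0001 -0.0005  0.0005]
 [ 0.0005 -0.267   0.9637 -0.1416]
 [ 0.      0.      0.      1.    ]]
load_pocket [222. 162.] 0.88 at z [ 0.4999 -0.0545  0.09  ] depth [ 0.5007 -0.0419  0.0453]
read_pocket [173.  87.] 0.8 at z [ 0.5664 -0.0352  0.09  ] depth [ 0.5641 -0.0385  0.0993]
knob_grip [238.  71.] 0.87 at z [ 0.547  -0.1023  0.166 ] depth [ 0.5461 -0.103   0.1699]
changer [271.  98.] 0.98 at z [ 0.5526 -0.101   0.    ] depth [ 0.5403 -0.109   0.0826]
old_tube_1_mid [170.  85.] 0.62 at z [ 0.5675 -0.0348  0.095 ] depth [ 0.5648 -0.0386  0.1059]
sample_mid [312. 271.] 0.76 at z [ 0.4217 -0.1157  0.19  ] depth [ 0.4367 -0.1204  0.2311]
sample_mid [223. 161.] 0.35 at z [ 0.4988 -0.0836  0.19  ] depth [ 0.5019 -0.0427  0.0419]
```

View pics/w2.png

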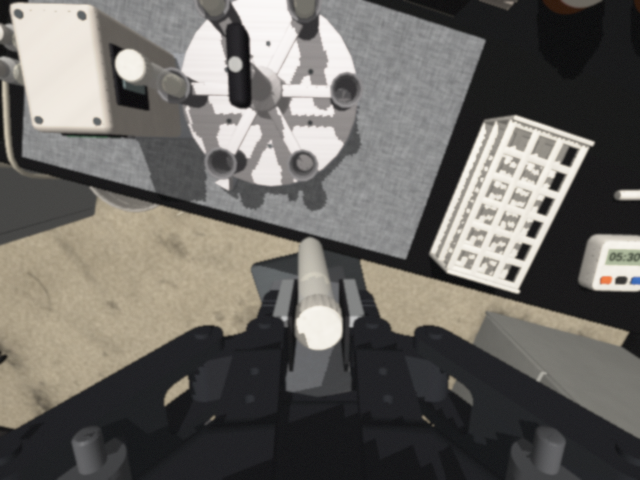

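The view shows the load pocket rim at (222,162), its lug at (228,185), the knob bar from (236,25) to (240,105), and the tube held straight. I'll refine the pocket rim and the knob from depth.

```bash
cat > f.py <<'E'
import numpy as np
np.set_printoptions(precision=4,suppress=True)
W=np.load('W.npy')
def near(c,r,lo,hi): return W[(np.hypot(W[:,0]-c[0],W[:,1]-c[1])<r)&(W[:,2]>lo)&(W[:,2]<hi)]
for n,c in (("load",(.498,-.054)),("empty2",(.477,-.122)),("empty3",(.527,-.17)),("cap1",(.565,-.036))):
    P=near(c,.02,.06,.18);z=np.percentile(P[:,2],97);Q=P[P[:,2]>z-.004]
    print(n,len(Q),"z",z,"mid",(Q.min(0)+Q.max(0))/2,"size",np.ptp(Q,axis=0))
K=near((.547,-.102),.03,.15,.20);z=np.percentile(K[:,2],95);K=K[K[:,2]>z-.005]
m=(K.min(0)+K.max(0))/2;u=np.linalg.svd(K[:,:2]-K[:,:2].mean(0),full_matrices=False)[2][0]
print("knob",len(K),"top",z,"mid",m,K.mean(0),"size",np.ptp(K,axis=0),"bar deg",np.degrees(np.arctan2(u[1],u[0]))%180)
T=near((.429,-.121),.02,.14,.29)
for lo in np.arange(.14,.29,.02):
    Q=T[(T[:,2]>lo)&(T[:,2]<lo+.02)]
    if len(Q)>5: print("tube",lo,len(Q),Q.mean(0),"mid",(Q.min(0)+Q.max(0))/2,np.ptp(Q,axis=0))
E
python3 f.py
```

```text
load 382 z 0.08409909745687597 mid [ 0.4994 -0.0511  0.0825] size [0.0273 0.028  0.0048]
empty2 368 z 0.08401883396447107 mid [ 0.4802 -0.1207  0.0826] size [0.0277 0.0275 0.0049]
empty3 453 z 0.08407367941063831 mid [ 0.5309 -0.172   0.0827] size [0.0281 0.0275 0.0051]
cap1 839 z 0.15046535280034115 mid [ 0.571  -0.0338  0.1492] size [0.02   0.0202 0.0052]
knob 1609 top 0.1702639913678729 mid [ 0.5496 -0.1027  0.1687] [ 0.5499 -0.1031  0.1685] size [0.0448 0.0212 0.0069] bar deg 164.50355079501603
tube 0.16 90 [ 0.4364 -0.118   0.1757] mid [ 0.434  -0.1175  0.1738] [0.0084 0.0147 0.0124]
tube 0.18 238 [ 0.4361 -0.1187  0.1906] mid [ 0.4337 -0.1183  0.1901] [0.0085 0.0155 0.0198]
tube 0.19999999999999998 320 [ 0.4355 -0.1198  0.2105] mid [ 0.4331 -0.1194  0.21  ] [0.0092 0.0155 0.0199]
tube 0.21999999999999997 447 [ 0.4351 -0.1208  0.2306] mid [ 0.4321 -0.1203  0.23  ] [0.0101 0.0156 0.0199]
tube 0.23999999999999996 964 [ 0.4363 -0.1223  0.2516] mid [ 0.4342 -0.1226  0.25  ] [0.0189 0.0363 0.02  ]
tube 0.25999999999999995 3496 [ 0.4326 -0.1223  0.2705] mid [ 0.4297 -0.1226  0.27  ] [0.0278 0.0365 0.02  ]
tube 0.2799999999999999 1206 [ 0.4328 -0.1227  0.2842] mid [ 0.4306 -0.1241  0.285 ] [0.03   0.0313 0.01  ]
```

```bash
python3 -m inch '[[1,0.017,-0.0275,0,0],[1,0.034,-0.055,0,0],[1,0.0507,-0.0825,0,0],[1,0.0507,-0.0825,0.015,0],[1,0.0507,-0.0825,0.04,0]]'
python3 -m inch '[[1,0,0,0.005,0],[1,0,0,0.015,0],[1,0,0,0.025,0],[1,0,0,0.035,0],[1,0,0,0.035,0]]'
python3 w.py w3.png load_pocket:0.084
python3 -c "
from h import *
p=cam('scene');cv2.imwrite('pics/s3.png',cv2.resize(p['pixels'][150:330,200:440,::-1],None,fx=3,fy=3))"
```

```text
time: 6.03
eef_pos: [0.5018, -0.0541, 0.2106]
tcp_rot: [0.992, -0.123, 0.004, 0.001]
contact_force: [-0.0, 0.0, -1.0]
opening: 0.217
finger_force: 39.6
time: 6.45
eef_pos: [0.4976, -0.0541, 0.1708]
tcp_rot: [0.992, -0.125, -0.002, -0.0]
contact_force: [-0.5, -0.2, 0.1]
opening: 0.214
finger_force: 39.6
t 6.5 [ 0.4981 -0.0542  0.1719] yaw [ -14.3257    0.1149 -179.9915] q [-0.3112 -0.0414  2.0507  0.      1.1342  1.5096]
[[-0.0002 -0.9637 -0.267   0.0677]
 [ 1.     -0.0001 -0.0005  0.0005]
 [ 0.0005 -0.267   0.9637 -0.1416]
 [ 0.      0.      0.      1.    ]]
load_pocket [313. 242.] 0.78 at z [ 0.4997 -0.051   0.084 ] depth [ 0.5051 -0.0528  0.1034]
```

View pics/s3.png

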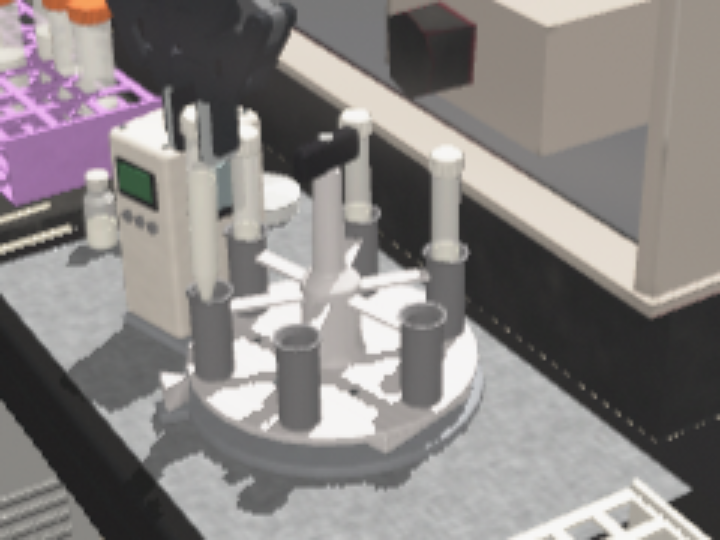

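The tube has entered the load pocket, at (210,295) in the crop, with no contact force. I'll carry on down.

```bash
python3 -m inch '[[1,0,-0.0005,0.01,0],[1,0,-0.001,0.02,0],[1,0,-0.0015,0.03,0],[1,0,-0.002,0.04,0],[1,0,-0.002,0.04,0]]'
python3 -m inch '[[1,0,0,0.002,0],[1,0,0,0.004,0],[1,0,0,0.006,0],[1,0,0,0.006,0]]'
```

```text
time: 7.02
eef_pos: [0.4976, -0.0522, 0.1299]
tcp_rot: [0.992, -0.124, -0.002, 0.0]
contact_force: [-0.9, -2.7, -2.4]
opening: 0.215
finger_force: 39.2
time: 7.35
eef_pos: [0.4994, -0.0524, 0.1269]
tcp_rot: [0.992, -0.124, 0.0, 0.0]
contact_force: [-0.2, -2.6, -0.0]
opening: 0.215
finger_force: 39.4
```

```bash
python3 -m inch '[[1,0,0,0.001,0],[1,0,0,0.002,0],[1,0,0,0.002,0]]'
python3 -m inch '[[0.75,0,0,0,0],[0.65,0,0,0,0],[0.5,0,0,0,0],[0.5,0,0,0,0],[0.5,0,0,0,0]]'
python3 -m inch '[[0.5,0,0,-0.02,0],[0.5,0,0,-0.055,0],[0.5,0,0,-0.09,0],[0.5,0,0,-0.105,0],[0.5,0,0,-0.105,0]]'
python3 w.py w4.png load_pocket:0.084 knob_grip:0.16
cat >> f.py <<'E'
C=near((.4994,-.0511),.014,.10,.2);z=np.percentile(C[:,2],97);C=C[C[:,2]>z-.004]
print("cap new",z,(C.min(0)+C.max(0))/2,np.ptp(C,axis=0))
E
python3 f.py | grep -v tube
```

```text
time: 7.6
eef_pos: [0.4994, -0.0523, 0.125]
tcp_rot: [0.992, -0.124, 0.0, 0.0]
contact_force: [-0.1, -3.5, 1.8]
opening: 0.21
finger_force: 39.4
time: 8.02
eef_pos: [0.4992, -0.0518, 0.1247]
tcp_rot: [0.992, -0.124, -0.0, -0.0]
contact_force: [-0.4, -0.2, -0.2]
opening: 0.5
finger_force: 0.0
time: 8.43
eef_pos: [0.5019, -0.0527, 0.2353]
tcp_rot: [0.992, -0.124, 0.005, 0.001]
contact_force: [0.0, -0.5, -0.1]
opening: 0.5
finger_force: 0.0
t 8.4833 [ 0.5006 -0.0524  0.2323] yaw [ -14.2861   -0.2973 -179.9914] q [-0.3063 -0.1024  1.9927  0.0005  1.2461  1.5137]
[[-0.0002 -0.9637 -0.267   0.0677]
 [ 1.     -0.0001 -0.0005  0.0005]
 [ 0.0005 -0.267   0.9637 -0.1416]
 [ 0.      0.      0.      1.    ]]
load_pocket [317. 227.] 0.93 at z [ 0.5004 -0.0512  0.084 ] depth [ 0.5071 -0.0531  0.1142]
knob_grip [373. 163.] 0.72 at z [ 0.5488 -0.1005  0.16  ] depth [ 0.5496 -0.0991  0.1698]
load 599 z 0.15007785314532024 mid [ 0.4991 -0.0547  0.1486] size [0.0192 0.02   0.0048]
empty2 356 z 0.08380713462561926 mid [ 0.4804 -0.1205  0.0825] size [0.0278 0.0274 0.0054]
empty3 417 z 0.08398433449839471 mid [ 0.5306 -0.1716  0.0824] size [0.0279 0.0277 0.0048]
cap1 721 z 0.15054362358562345 mid [ 0.5673 -0.0333  0.1492] size [0.0196 0.0195 0.0052]
knob 1431 top 0.1701978975215213 mid [ 0.5501 -0.1023  0.1685] [ 0.5508 -0.1021  0.1684] size [0.0447 0.0213 0.0065] bar deg 164.4457905042282
cap new 0.1502437705728774 [ 0.4991 -0.0551  0.1486] [0.0192 0.0193 0.0047]
```

View pics/w4.png

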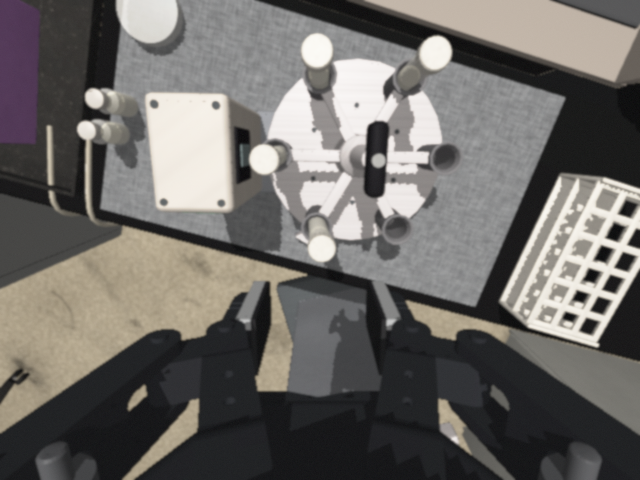

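The sample cap is at (320,245) with its top at z 0.150, level with the old caps, so the tube is fully seated and released. The knob bar, around (376,158), lies along tool x, so I can grip it at this yaw.

```bash
python3 -m inch '[[0.5,0.02,0.012,0,0],[0.5,0.042,0.0245,0,0],[0.5,0.0618,0.0364,0,1],[0.5,0.0618,0.0364,0.01,1],[0.5,0.0618,0.0364,0.03,1]]' 80
python3 -m inch '[[0.5,0,0,0.015,0],[0.5,0,0,0.035,0],[0.5,0,0,0.049,0],[0.5,0,0,0.049,0]]'
```

```text
time: 9.0
eef_pos: [0.5511, -0.1035, 0.1995]
tcp_rot: [0.991, -0.134, 0.001, -0.0]
contact_force: [-0.3, 0.7, -0.1]
opening: 0.5
finger_force: 0.0
time: 9.33
eef_pos: [0.5459, -0.1008, 0.1442]
tcp_rot: [0.991, -0.133, -0.006, -0.002]
contact_force: [-1.0, 1.4, -0.4]
opening: 0.501
finger_force: 0.0
```

```bash
python3 -m inch '[[0.5,0,0,0,0],[0.65,0,0,0,0],[0.75,0,0,0,0],[0.85,0,0,0,0],[0.9,0,0,0,0]]' 80
python3 -m inch '[[1,0,0,0,0],[1,0,0,0,0],[1,0,0,0,0],[1,0,0,0,0]]' 80
python3 -c "
from plant import ctrl;print(ctrl.get_state()['qpos'])"
```

```text
time: 9.75
eef_pos: [0.551, -0.1021, 0.1523]
tcp_rot: [0.991, -0.133, 0.001, -0.001]
contact_force: [0.4, 3.2, 2.3]
opening: 0.125
finger_force: 76.0
time: 10.08
eef_pos: [0.551, -0.1021, 0.1523]
tcp_rot: [0.991, -0.133, 0.001, -0.001]
contact_force: [0.3, 5.2, 5.5]
opening: 0.116
finger_force: 79.1
[-3.65062799e-01  1.13728806e-01  1.92946988e+00  1.83706291e-03
  1.09668448e+00  1.47196134e+00]
```

```bash
python3 -m inch '[[1,0,0,0,3],[1,0,0,0,7],[1,0,0,0,11],[1,0,0,0,15],[1,0,0,0,19]]'
python3 -m inch '[[1,0,0,0,4],[1,0,0,0,8],[1,0,0,0,12],[1,0,0,0,16],[1,0,0,0,20]]'
python3 -m inch '[[1,0,0,0,4],[1,0,0,0,8],[1,0,0,0,12],[1,0,0,0,16],[1,0,0,0,19]]'
python3 -m inch '[[1,0,0,0,2],[1,0,0,0,2],[1,0,0,0,2],[1,0,0,0,2]]'
```

```text
time: 10.5
eef_pos: [0.5509, -0.1023, 0.1523]
tcp_rot: [0.955, -0.295, 0.001, -0.0]
contact_force: [-0.7, 3.9, 5.7]
opening: 0.119
finger_force: 79.2
time: 10.92
eef_pos: [0.5507, -0.1025, 0.1523]
tcp_rot: [0.889, -0.457, 0.001, -0.0]
contact_force: [-1.6, 3.5, 6.7]
opening: 0.116
finger_force: 79.2
time: 11.33
eef_pos: [0.5505, -0.1026, 0.1523]
tcp_rot: [0.802, -0.598, 0.0, 0.0]
contact_force: [-1.4, 3.6, 6.2]
opening: 0.118
finger_force: 79.3
time: 11.67
eef_pos: [0.5504, -0.1026, 0.1523]
tcp_rot: [0.792, -0.611, 0.0, -0.0]
contact_force: [-3.0, 3.7, 6.1]
opening: 0.122
finger_force: 79.3
```

```bash
python3 -m inch '[[0.85,0,0,0,0],[0.7,0,0,0,0],[0.5,0,0,0,0],[0.5,0,0,0,0],[0.5,0,0,0,0]]'
python3 -m inch '[[0.5,0,0,-0.01,0],[0.5,0,0,-0.035,0],[0.5,0,0,-0.07,0],[0.5,0,0,-0.1,0],[0.5,0,0,-0.1,0]]'
python3 w.py w5.png knob_grip:0.16 read_pocket:0.084
python3 f.py | grep -v tube
python3 -c "
from h import *
p=cam('scene');cv2.imwrite('pics/s5.png',cv2.resize(p['pixels'][150:330,200:440,::-1],None,fx=3,fy=3))"
```

```text
time: 12.08
eef_pos: [0.5498, -0.1029, 0.1501]
tcp_rot: [0.792, -0.611, -0.0, 0.0]
contact_force: [1.3, -0.3, 0.1]
opening: 0.5
finger_force: 0.0
time: 12.5
eef_pos: [0.5536, -0.104, 0.2598]
tcp_rot: [0.792, -0.611, 0.007, -0.002]
contact_force: [1.1, 0.5, 2.3]
opening: 0.507
finger_force: 0.0
t 12.55 [ 0.5525 -0.1036  0.2565] yaw [ -75.282    -0.3416 -179.5456] q [-0.3658  0.0131  1.8367 -0.0002  1.2819  2.519 ]
[[-0.0002 -0.9635 -0.2679  0.0682]
 [ 1.      0.0001 -0.0011  0.0004]
 [ 0.0011 -0.2679  0.9635 -0.1416]
 [ 0.      0.      0.      1.    ]]
knob_grip [319. 246.] 0.77 at z [ 0.5532 -0.1     0.16  ] depth [ 0.5538 -0.1025  0.1688]
read_pocket [291. 282.] 0.93 at z [ 0.5655 -0.0352  0.084 ] depth [ 0.5657 -0.0419  0.1   ]
load 223 z 0.08375862169994923 mid [ 0.5005 -0.0511  0.0822] size [0.0255 0.0272 0.0049]
empty2 311 z 0.08393799489422969 mid [ 0.4802 -0.1202  0.0824] size [0.028  0.0274 0.0048]
empty3 592 z 0.1503908586024895 mid [ 0.5294 -0.1702  0.1491] size [0.0199 0.0193 0.0049]
cap1 431 z 0.15011155685660735 mid [ 0.5657 -0.0356  0.1489] size [0.0201 0.0191 0.0057]
k
[... 277 characters left out ...]
;C=C[C[:,2]>z-.004]
                                         ~~~~~~~~~~~~~^^^^^^^^^^^
    return _quantile_unchecked(
        a, q, axis, out, overwrite_input, method, keepdims, weights)
    return _ureduce(a,
                    func=_quantile_ureduce_func,
    ...<5 lines>...
                    overwrite_input=overwrite_input,
                    method=method)
    r = func(a, **kwargs)
    result = _quantile(arr,
                       quantiles=q,
    ...<2 lines>...
                       out=out,
                       weights=wgt)
    slices_having_nans = np.isnan(arr[-1, ...])
                                  ~~~^^^^^^^^^
IndexError: index -1 is out of bounds for axis 0 with size 0
```

View pics/w5.png

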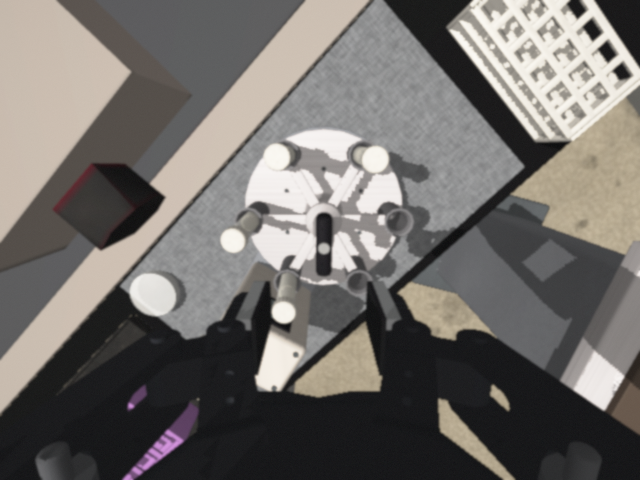

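View pics/s5.png

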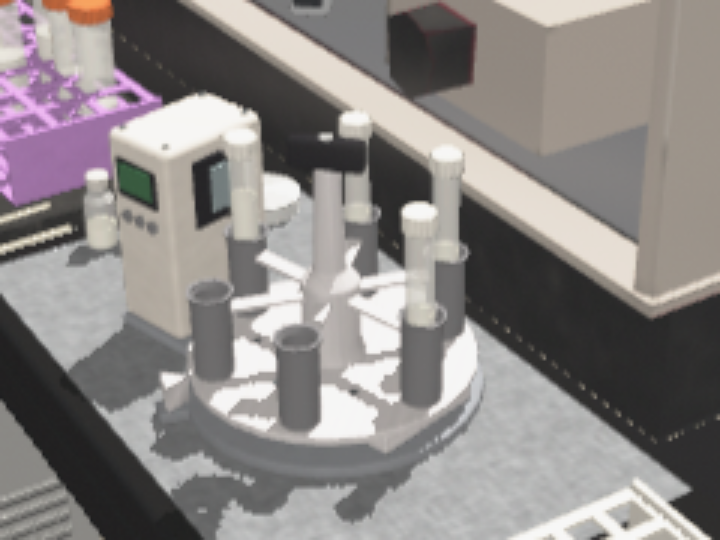

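The bar has turned 60.0°. The new tube stands before the reader at (242,135), the other three tubes are seated, and the gripper is clear of everything.

```bash
python3 -m inch '[[0.5,0,0,0,0],[0.5,0,0,0,0],[0.5,0,0,0,0]]'
python3 -c "
from plant import ctrl;print(ctrl.sign_off())"
```

```text
time: 12.95
eef_pos: [0.5496, -0.1025, 0.2494]
tcp_rot: [0.792, -0.611, -0.001, 0.0]
contact_force: [0.3, -0.1, 0.6]
opening: 0.502
finger_force: 0.0
the job is handed in; nothing more can be done
None
```

The job is handed in, with no verdict shown: the sample tube was seated in the load pocket, the carousel turned one click (60.0° measured) to put it at the reader, and all four tubes are in their pockets with the gripper clear.

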